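# Scoop wooden balls and hold them level over the bark box

## Task

Take the scoop by its wooden grip, scoop at least four of the six wooden balls out of the plywood tray with it, and hold the loaded scoop out, level and still, over the middle of the open round bark box, a few centimetres clear of its rim, so that I can count them before they go in. Do not tip them out or put the scoop down: the program finishes while holding the scoop there. Do not touch the balls with the fingers or spill any onto the table, and leave the box and everything else on the table where it is.

Things in the scene. Friction and masses are not known exactly. Their poses are not given: they have to be found in the camera images.
- tray: Open plywood tray, fixed, 256 long (its x) x 128 wide (its y) x 45 high overall; inside 240 x 112, floor 10 thick, walls 8 thick. Origin: centre of its underside, on the work surface. Its x axis runs lengthwise, roughly away from the robot (within 0.35 rad). The balls lie in the +x (far) part, at x from about +15 to +100 of its centre line; the near half is empty.
- scoop: Loose hand scoop, 180 g: polished aluminium pan 96 wide (y), slides easily, under a wooden grip bar. Origin: underside of the pan. x points to the open lip at x = +55, z up. Pan floor 2.5 thick, flat underneath; lip: 10 long ramp up to a 5 high sill; side ridges 5.5 high, walls 32 high along the back half; back wall 40 high at x = -55, wooden post behind it to x = -71.
- scoop_grip (a point): Where to grip the scoop, near its centre of mass: the middle of the wooden grip bar, which lies along the scoop's x, 18 wide (y), 28 high, from x = -71 to +39 of the scoop's origin. This point is at x = -10, y = 0, z = +84 of the scoop's origin. Same axes as the scoop.
- scoop_pan (a point): Point in the middle of the scoop's pan, 14 above the pan floor: x = -3, y = 0, z = +16.5 from the scoop's origin.
- barkbox: Empty open round box of birch bark, loose, 300 g, rim 150 in diameter, 70 high. Origin: centre of its underside.
- ball0_center (a point): Turned wooden ball, smooth and lacquered (slippery), 28 in diameter, 11 g, loose, rolls easily; the six are alike. This point: its centre.
- ball1_center (a point): Turned wooden ball, smooth and lacquered (slippery), 28 in diameter, 11 g, loose, rolls easily; the six are alike. This point: its centre.
- ball2_center (a point): Turned wooden ball, smooth and lacquered (slippery), 28 in diameter, 11 g, loose, rolls easily; the six are alike. This point: its centre.
- ball3_center (a point): Turned wooden ball, smooth and lacquered (slippery), 28 in diameter, 11 g, loose, rolls easily; the six are alike. This point: its centre.
- ball4_center (a point): Turned wooden ball, smooth and lacquered (slippery), 28 in diameter, 11 g, loose, rolls easily; the six are alike. This point: its centre.
- ball5_center (a point): Turned wooden ball, smooth and lacquered (slippery), 28 in diameter, 11 g, loose, rolls easily; the six are alike. This point: its centre.
- flask: Steel vacuum flask with black cap, 72 in diameter, 250 high, standing; loose bystander, to be left alone. Origin on its underside.
- steel_cup: Steel cup, 68 in diameter, 60 high, standing; loose bystander, to be left alone. Origin on its underside.
- knife: Knife lying flat, 175 long, red and black handle; origin where blade meets handle; loose bystander, to be left alone. Origin on its underside.
- canister: Finished closed bark canister with knob lid, 86 in diameter, 123 high, standing; loose bystander, to be left alone. Origin on its underside.
- mallet: Wooden mallet lying flat, head 90 x 60, handle 160 long; origin under the head; loose bystander, to be left alone. Origin on its underside.
- tape: Grey reel lying flat, 64 in diameter, 30 high; loose bystander, to be left alone. Origin on its underside.
Things that resemble listed ones, but are neither listed nor needed, are in the scene too. What is shaped like the barkbox but red is not meant.

How it is judged:
By the outcome, as a careful person would: the job done as asked, in the order asked, and still so for the second after the job is handed in, while the arm keeps its last pose, push and grip.
It also fails if it takes over 51 s, if anything falls off the work surface, if the arm or the gripper's body presses on something with over 40 N, if the wrist force passes 120 N, or if a joint passes its speed limit or range.

## Robot

A 6-joint arm with a two-finger parallel gripper is mounted at the origin on the work surface. World frame = base frame: x ahead of the robot, y to its left, z up, the work surface at z = 0. Lengths are in m, angles in rad, forces in N, time in s.
With the tool pointing down it reaches from about 0.3 to 0.775 m from the base axis. Payload 14.6 kg.
Tool frame: the origin (TCP) lies at the very end of the fingers, on their centre line; the grasp point (between the pads) lies 19 mm behind it; z points along the fingers, y is the line along which they close (so a half turn about z gives the same grasp; the last joint's range is limited). The gripper opens to 85 mm and grips with 20 to 120 N. Pads are 22 mm wide; open, the fingers measure 114 mm over their backs; the gripper's body (76 mm by 85 mm) begins 54 mm behind the grasp point. The pads swing forward as they close: fully open they stand 13 mm farther back than shut.
Start: joints at [-1.303, 0.3, 1.521, -0, 1.321, -0.067], TCP at [0.181, -0.519, 0.206] pointing down, gripper open.
Joint ranges: [-3.03, 3.03], [-0.79, 2.21], [0.23, 2.52], [-1.04, 4.18], [0, 3.07], [-2.55, 2.55]. Speed limits (rad/s): [2.22, 2.22, 2.57, 3.14, 3.14, 3.14].

## Interface

Orientations are given as a 3x3 rotation matrix whose columns are the frame's x, y, z axes.
In Python, from station import telemetry, optics, close_job gives the robot as it stands.
- The arm moves only by the tool drive_tool, never from a script. Its argument "series" is text: rows parted by semicolons, each of 7 numbers parted by spaces: the shift along the world's x, y, z each as a share of 0.025 m, from -1 to 1, then the turn, a rotation vector about the world's x, y, z each as a share of 0.1 rad, from -1 to 1, then the opening, from 0 (shut) to 1 (fully open). A call has 1 to 10 rows; each row shifts and turns the commanded pose from where the row before left it; what a row does not reach is not made up. A row lasts 1/12 s, in which the tool goes at most 41.7 mm and 7.16 degrees, less where a joint would pass 70% of its speed; a pose out of reach is approached as far as the arm can. A call with a number of a shift or a turn outside -1 to 1 is refused whole. A call with a gripper value outside its range is refused whole. The fingers move at their own pace and stop on an object; the grip force is fixed at half the most. Time passes only in rows, so rows that do not move let the fingers close. It gives the time, the measured TCP pose, the force, the opening and the grip force at its end, in the units of the state.
- telemetry.state(): the state, without advancing time (a new reading comes with each control period).
- optics.read_camera(name): name is "scene" or "top"; returns the picture (400x640x3 uint8, red, green, blue); there is no depth.
- optics.camera_info(name): a dict with "mtx" (3x3 intrinsics, pixels), "extrinsics" (4x4, takes a point from camera to world coordinates). Camera axes: x right, y down, z forward; pixel columns grow to the right and rows downward; lengths in m; the calibration is good to about 2 mm. A picture is of the moment at which its call begins. camera_info takes no time and is no camera call.
- close_job(): hands the job in; it is judged then, once.
The state is a dict: "clock": time; "joint_positions": joint angles; "joint_velocities": joint speeds; "effort": joint torques, N m; "tool_pos": TCP position; "eef_rot": TCP orientation; "contact_force": force on the tool from outside, world axes, zero at the start; "moment": the same for the moment, N m; "grip_width": opening from 0.0 (shut) to 1.0 (fully open); "grasp_force": force on a finger pad.
Only numpy, scipy, OpenCV 4.12 (cv2) and the standard library are available. Lean on these libraries where they do the work, as an engineer would, in place of code of your own. Each camera call takes 0.05 s, during which the arm holds its last target. There are 200 camera calls.

## Working session

There is one attempt and no reset: what is moved stays moved. The work goes in short steps, Python scripts to look and compute and a tool call to move; the robot and the scene stay as the last step left them, time stands still between calls to the robot, and variables do not carry over. Pictures are saved under pics/ and viewed, at most 10 in all, crops included, and the job is handed in when it is done.

Besides the shell and the picture viewer there is one more tool, called after "Emit:" by a JSON object that holds its "method" and its "body", one argument or row to a line. drive_tool: Moves the arm, as the interface text tells. Shift numbers are shares of 0.025 m and turn numbers shares of 0.1 rad, none past 1 either way. Its arguments: {"type":"object","properties":{"series":{"type":"string"}},"required":["series"]}

```bash
mkdir -p pics; python3 - <<'E'
from station import telemetry, optics
import cv2
for n in("scene","top"):
    cv2.imwrite(f"pics/{n}0.png",optics.read_camera(n)[:,:,::-1]); i=optics.camera_info(n); print(n,i["mtx"],i["extrinsics"])
s=telemetry.state(); print(s)
E
```

```text
scene [[459.3651434    0.         312.47816097]
 [  0.         459.3651434  195.24640402]
 [  0.           0.           1.        ]] [[ 0.18681813  0.68748879 -0.70175362  1.55712198]
 [ 0.98231046 -0.1400699   0.12428425 -0.25819785]
 [-0.01285053 -0.71255848 -0.70149503  1.13684473]
 [ 0.          0.          0.          1.        ]]
top [[409.52110701   0.         318.1670211 ]
 [  0.         409.52110701 199.93646543]
 [  0.           0.           1.        ]] [[-0.02224209 -0.98867149  0.14843846  0.36941047]
 [-0.99968364  0.02373807  0.0083139  -0.05657716]
 [-0.01174336 -0.14820658 -0.9888867   1.12395321]
 [ 0.          0.          0.          1.        ]]
{'clock': 0.1, 'joint_positions': array([-1.30261655e+00,  3.00421937e-01,  1.52152171e+00, -8.44170298e-06,
        1.32068419e+00, -6.66085709e-02]), 'joint_velocities': array([-0.00170881, -0.00156621, -0.00118852, -0.00122778, -0.00172927,
        0.00019627]), 'effort': array([ 1.57503502e-03, -5.44376886e+01, -3.62370729e+01, -5.41358258e-05,
        2.99229207e-03,  3.46290471e-05]), 'tool_pos': array([ 0.18064207, -0.51924256,  0.20577341]), 'eef_rot': array([[ 9.44479193e-01,  3.28571111e-01, -2.82185194e-04],
       [ 3.28571227e-01, -9.44478669e-01,  9.96009735e-04],
       [ 6.07421286e-05, -1.03342841e-03, -9.99999464e-01]]), 'contact_force': array([ 0.11177676, -0.02268775, -0.12977178]), 'moment': array([-0.01243111,  0.04701764,  0.06821169]), 'grasp_force': 0.0, 'grip_width': 1.0003524143298756}
```

View pics/top0.png

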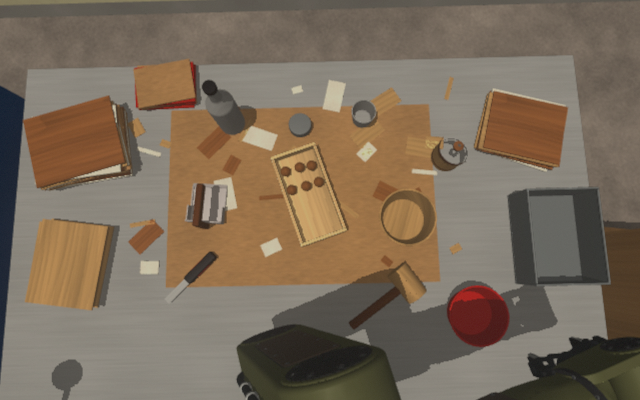

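View pics/scene0.png

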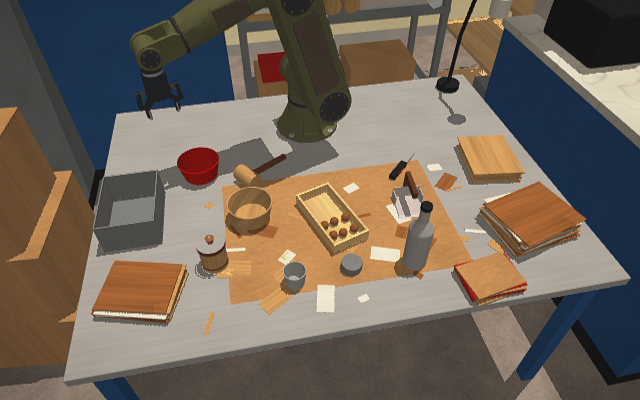

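The top view shows the scoop near (208,204), the tray centred near (309,193) with six balls in its far end around (303,178), and the bark box near (408,216). The red bowl is the decoy. I'll zoom in next.

```bash
python3 - <<'E'
import cv2,numpy as np
a=cv2.imread("pics/top0.png")
l=cv2.resize(a[170:240,175:245],None,fx=8,fy=8,interpolation=cv2.INTER_CUBIC)[:, :400] if 0 else cv2.resize(a[175:235,180:240],None,fx=6,fy=6,interpolation=cv2.INTER_CUBIC)
r=cv2.resize(a[135:255,265:355],None,fx=4.5,fy=4.5,interpolation=cv2.INTER_CUBIC)
c=np.zeros((545,780,3),np.uint8); c[:360,:360]=l; c[:r.shape[0],370:370+r.shape[1]]=r
cv2.imwrite("pics/crop1.png",c)
s=cv2.imread("pics/scene0.png")
cv2.imwrite("pics/crop2.png",cv2.resize(s[145:265,285:445],None,fx=5,fy=5,interpolation=cv2.INTER_CUBIC))
E
```

```text
(no output)
```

View pics/crop1.png

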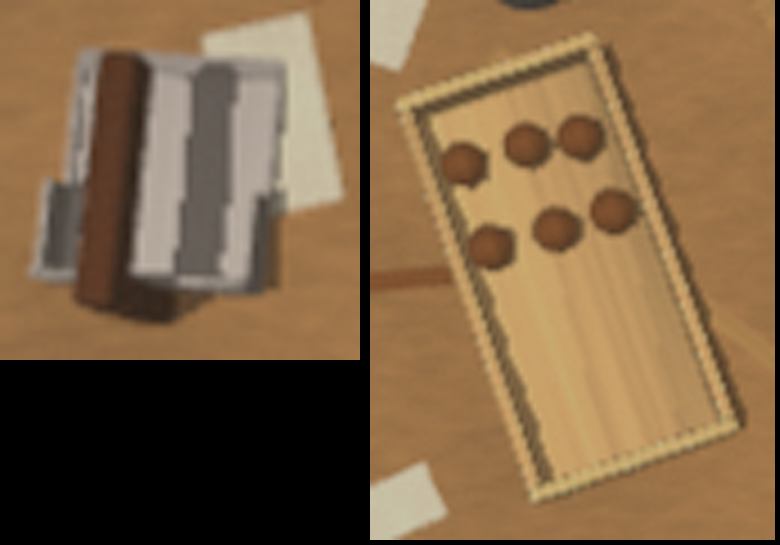

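View pics/crop2.png

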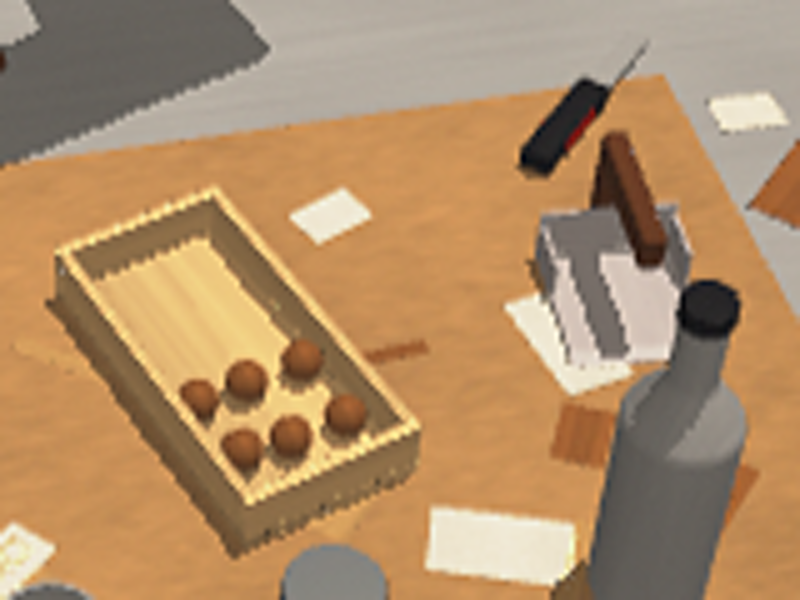

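```bash
cat > h.py <<'E'
import numpy as np,cv2
from station import telemetry, optics
from scipy.optimize import least_squares
def ray(n,u,v,z):
    i=optics.camera_info(n);E=i["extrinsics"];d=E[:3,:3]@np.linalg.solve(i["mtx"],[u,v,1]);return E[:3,3]+d*(z-E[2,3])/d[2]
def proj(n,P):
    i=optics.camera_info(n);E=i["extrinsics"];p=i["mtx"]@(E[:3,:3].T@(np.asarray(P)-E[:3,3]));return p[:2]/p[2]
def fit(M,W):  # planar pose (x,y,yaw) from model pts & measured world xy
    M=np.array(M);W=np.array(W)
    f=lambda p:((M@np.array([[np.cos(p[2]),np.sin(p[2])],[-np.sin(p[2]),np.cos(p[2])]])+p[:2])-W).ravel()
    r=least_squares(f,[*W.mean(0),0]);return r.x,r.fun.reshape(-1,2)
E
python3 - <<'E'
from h import *
np.set_printoptions(precision=4,suppress=True)
L=lambda x,y:(180+(x+.5)/6-.5,175+(y+.5)/6-.5)
R=lambda x,y:(265+(x-369.5)/4.5-.5,135+(y+.5)/4.5-.5)
W=lambda p,z:ray("top",*p,z)[:2]
sc=[((55,48),L(81,49),5),((55,-48),L(286,62),5),((-57,48),L(30,278),40),((-57,-48),L(265,292),40),((39,9),L(104,52),98),((-71,9),L(77,300),98)]
p,e=fit([np.array(a[0])/1e3 for a in sc],[W(a[1],a[2]/1e3) for a in sc]);print("scoop",p,e*1e3)
tr=[((128,64),(395,105)),((128,-64),(597,35)),((-128,-64),(742,425)),((-128,64),(533,500))]
t,e=fit([np.array(a[0])/1e3 for a in tr],[W(R(*a[1]),.045) for a in tr]);print("tray",t,e*1e3)
c,s=np.cos(t[2]),np.sin(t[2])
for b in [(464,163),(526,144),(580,137),(491,247),(557,229),(613,211)]:
    w=W(R(*b),.024);d=w-t[:2];print("ball",w,"tray",c*d[0]+s*d[1],-s*d[0]+c*d[1])
print("box",[W(q,.07) for q in [(381,216),(435,216),(409,190),(409,215)]])
for q in [(.07,)]:
    print(proj("top",[*W((409,215),.07),0]),proj("scene",[*W((409,215),.07),.07]))
g=p[:2]-.010*np.array([np.cos(p[2]),np.sin(p[2])]);print("grip",g,proj("scene",[*g,.098]))
E
```

```text
scoop [ 0.5361  0.2553 -0.0667] [[-0.0781 -1.1934]
 [ 2.0107 -1.3323]
 [-1.7056 -2.8921]
 [ 0.5789  6.0967]
 [ 1.5877  0.5282]
 [-2.3935 -1.2071]]
tray [ 0.5506 -0.0211  0.322 ] [[ 2.2865  0.1425]
 [ 2.3922  1.2549]
 [-2.5256  0.1246]
 [-2.1531 -1.5219]]
ball [0.6175 0.0406] tray 0.08298347635263509 0.037383750610320496
ball [0.6285 0.0026] tray 0.08130849343014897 -0.0021754458737365152
ball [ 0.632  -0.0305] tray 0.07420726334183708 -0.03469933054030989
ball [0.5651 0.0248] tray 0.02819831970525395 0.038959427189308005
ball [ 0.5752 -0.0154] tray 0.025065386746329122 -0.002398486947089366
ball [ 0.5855 -0.0497] tray 0.023989778403610038 -0.03812736166613063
box [array([ 0.4818, -0.209 ]), array([ 0.4785, -0.348 ]), array([ 0.5481, -0.2849]), array([ 0.4827, -0.2813])]
[403.7168 217.8461] [248.2419 202.8291]
grip [0.5261 0.256 ] [411.199  182.9461]
```

Emit:
{"method": "drive_tool", "body": {
  "series": "0.5 1 0 0 0 -0.5 1;0.5 1 0 0 0 -0.5 1;0.5 1 0 0 0 -0.5 1;0.5 1 0 0 0 -0.5 1;0.5 1 0 0 0 -0.5 1;0.5 1 0 0 0 -0.5 1;0.5 1 0 0 0 -0.5 1;0.5 1 0 0 0 -0.5 1;0.5 1 0 0 0 0 1;0.5 1 0 0 0 0 1"
}}

```text
clock: 0.93
tool_pos: [0.3059, -0.2681, 0.2061]
eef_rot: [[0.998, -0.066, -0.0], [-0.066, -0.998, 0.0], [-0.0, -0.0, -1.0]]
contact_force: [1.8, -0.6, -0.2]
grip_width: 1.0
grasp_force: 0.0
```

Emit:
{"method": "drive_tool", "body": {
  "series": "0.5 1 0 0 0 0 1;0.5 1 0 0 0 0 1;0.5 1 0 0 0 0 1;0.5 1 0 0 0 0 1;0.5 1 0 0 0 0 1;0.5 1 0 0 0 0 1;0.5 1 0 0 0 0 1;0.5 1 0 0 0 0 1;0.5 1 0 0 0 0 1;0.5 1 0 0 0 0 1"
}}

```text
clock: 1.77
tool_pos: [0.431, -0.018, 0.2062]
eef_rot: [[0.998, -0.065, -0.0], [-0.065, -0.998, 0.0], [-0.0, -0.0, -1.0]]
contact_force: [-0.2, 0.3, 0.3]
grip_width: 1.004
grasp_force: 0.0
```

Emit:
{"method": "drive_tool", "body": {
  "series": "0.4 1 0 0 0 0 1;0.4 1 0 0 0 0 1;0.4 1 0 0 0 0 1;0.4 1 0 0 0 0 1;0.4 1 0 0 0 0 1;0.4 1 0 0 0 0 1;0.4 1 0 0 0 0 1;0.4 1 0 0 0 0 1;0.4 1 0 0 0 0 1;0 0.5 0 0 0 0 1"
}}

```text
clock: 2.6
tool_pos: [0.5213, 0.2202, 0.2055]
eef_rot: [[0.998, -0.064, -0.001], [-0.064, -0.998, 0.0], [-0.001, 0.0, -1.0]]
contact_force: [-0.3, -0.9, 0.0]
grip_width: 1.002
grasp_force: 0.0
```

Emit:
{"method": "drive_tool", "body": {
  "series": "0.19 0.75 0 0 0 0 1;0 0.7 0 0 0 0 1;0 0 -0.7 0 0 0 1;0 0 -1 0 0 0 1;0 0 -1 0 0 0 1;0 0 -1 0 0 0 1;0 0 -1 0 0 0 1;0 0 -0.6 0 0 0 1;0 0 -0.3 0 0 0 1;0 0 0 0 0 0 1"
}}

```text
clock: 3.43
tool_pos: [0.5246, 0.2538, 0.0647]
eef_rot: [[0.998, -0.065, -0.003], [-0.065, -0.998, -0.001], [-0.003, 0.001, -1.0]]
contact_force: [0.3, -0.4, 0.9]
grip_width: 0.995
grasp_force: 0.0
```

```bash
python3 - <<'E'
from h import *
a=optics.read_camera("top");b=optics.read_camera("scene")
c=np.hstack([cv2.resize(a[160:240,165:265],None,fx=4,fy=5,interpolation=2)[:, :400],cv2.resize(b[120:220,360:440],None,fx=5,fy=4,interpolation=2)])
cv2.imwrite("pics/g1.png",c[:,:,::-1])
print(telemetry.state()["tool_pos"])
E
```

```text
[0.52578248 0.25432693 0.06715126]
```

View pics/g1.png

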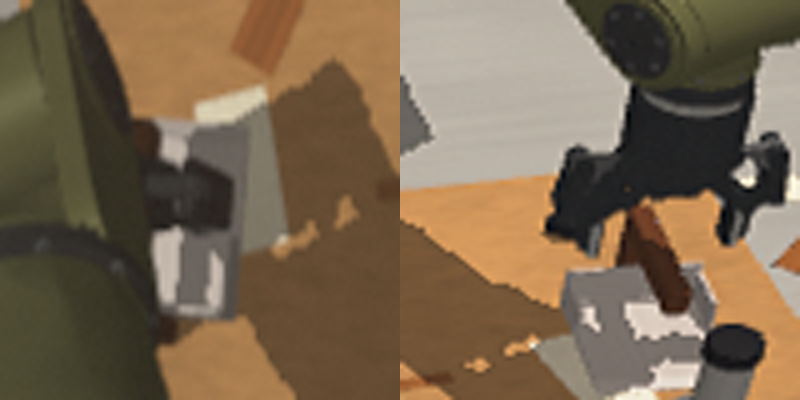

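The open fingers straddle the brown bar with room on both sides: in the scene crop they sit at about (590,240) and (735,220), with the bar at (655,240). Now I'll close the gripper.

Emit:
{"method": "drive_tool", "body": {
  "series": "0 0 0 0 0 0 0;0 0 0 0 0 0 0;0 0 0 0 0 0 0;0 0 0 0 0 0 0;0 0 0 0 0 0 0;0 0 0 0 0 0 0;0 0 0 0 0 0 0;0 0 0 0 0 0 0;0 0 0 0 0 0 0;0 0 0 0 0 0 0"
}}

```text
clock: 4.37
tool_pos: [0.5258, 0.2545, 0.0668]
eef_rot: [[0.998, -0.065, 0.001], [-0.065, -0.998, 0.0], [0.001, -0.0, -1.0]]
contact_force: [0.3, 0.3, 6.1]
grip_width: 0.186
grasp_force: 59.2
```

Emit:
{"method": "drive_tool", "body": {
  "series": "0 0 0.2 0 0 0 0;0 0 0.5 0 0 0 0;0 0 1 0 0 0 0;0 0 1 0 0 0 0;0 0 1 0 0 0 0;0 0 1 0 0 0 0;0 0 0.5 0 0 0 0;0 0 0.2 0 0 0 0;0 0 0 0 0 0 0;0 0 0 0 0 0 0"
}}

```text
clock: 5.2
tool_pos: [0.5252, 0.2541, 0.2007]
eef_rot: [[0.998, -0.065, -0.001], [-0.065, -0.998, -0.0], [-0.001, 0.0, -1.0]]
contact_force: [-0.0, 0.3, -1.6]
grip_width: 0.187
grasp_force: 58.8
```

```bash
python3 - <<'E'
from h import *
print(telemetry.state()["tool_pos"],telemetry.state()["eef_rot"],telemetry.state()["moment"])
a=optics.read_camera("top");b=optics.read_camera("scene")
cv2.imwrite("pics/g2t.png",a[:,:,::-1]);cv2.imwrite("pics/g2s.png",b[:,:,::-1])
c=np.hstack([cv2.resize(a[160:260,150:250],None,fx=4,fy=4,interpolation=2),cv2.resize(b[100:200,350:450],None,fx=4,fy=4,interpolation=2)])
cv2.imwrite("pics/g2.png",c[:,:,::-1])
E
```

```text
[0.52515129 0.25414845 0.20067632] [[ 9.97871470e-01 -6.52050212e-02 -9.13694450e-04]
 [-6.52053814e-02 -9.97871796e-01 -3.70185154e-04]
 [-8.87611991e-04  4.28974999e-04 -9.99999514e-01]] [ 0.01662681 -0.02477773  0.03270881]
```

View pics/g2.png

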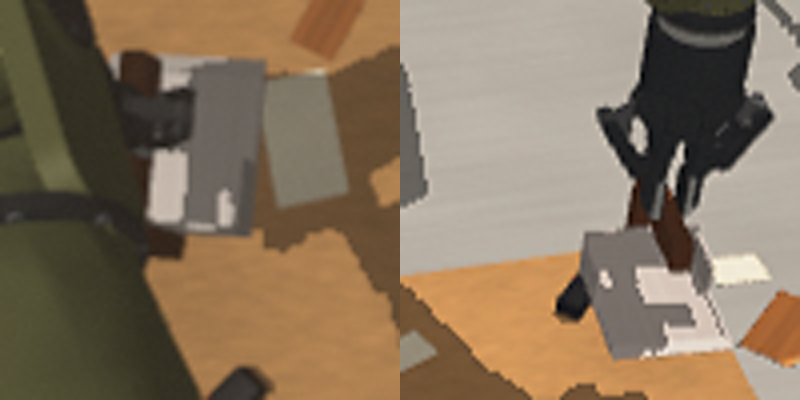

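The scoop is held level, with the pan clear of the table. I'll check its lip corners, seen at crop (110,57) and (265,61), against the model and compute the target.

```bash
python3 - <<'E'
from h import *
np.set_printoptions(precision=4,suppress=True)
yaw=-.0653;c,s=np.cos(yaw),np.sin(yaw)
T=np.array([.5252,.2541])
for q in[(265,62),(110,57),(250,236)]:
    w=ray("top",150+(q[0]+.5)/4-.5,160+(q[1]+.5)/4-.5,.139 if q[0]!=250 else .174)[:2]-T;print(c*w[0]+s*w[1],-s*w[0]+c*w[1])
t=np.array([.5506,-.0211]);y=.322
for x in(-.042,.065): print("tcp for tray-x",x,t+(x-.0105)*np.array([np.cos(y),np.sin(y)]))
E
```

```text
0.06311741561954663 -0.047984075772953036
0.06236862101546711 0.048031398120320014
-0.04776747580890925 -0.057187222306918147
tcp for tray-x -0.042 [ 0.5008 -0.0377]
tcp for tray-x 0.065 [ 0.6023 -0.0039]
```

Emit:
{"method": "drive_tool", "body": {
  "series": "-0.1 -0.5 0 0 0 0.4 0;-0.1 -0.9 0 0 0 0.4 0;-0.1 -1 0 0 0 0.4 0;-0.1 -1 0 0 0 0.4 0;-0.1 -1 0 0 0 0.4 0;-0.1 -1 0 0 0 0.4 0;-0.1 -1 0 0 0 0.4 0;-0.1 -1 0 0 0 0.4 0;-0.1 -1 0 0 0 0.4 0;0 -1 0 0 0 0.27 0"
}}

```text
clock: 6.13
tool_pos: [0.5021, 0.0182, 0.2004]
eef_rot: [[0.948, 0.318, -0.002], [0.318, -0.948, 0.0], [-0.002, -0.001, -1.0]]
contact_force: [0.0, 1.0, -0.8]
grip_width: 0.184
grasp_force: 58.8
```

Emit:
{"method": "drive_tool", "body": {
  "series": "0 -1 0 0 0 0 0;0 -0.8 0 0 0 0 0;0 -0.45 0 0 0 0 0;0 0 -0.5 0 0 0 0;0 0 -0.8 0 0 0 0;0 0 -0.8 0 0 0 0;0 0 -0.2 0 0 0 0;0 0 0 0 0 0 0;0 0 0 0 0 0 0;0 0 0 0 0 0 0"
}}

```text
clock: 6.97
tool_pos: [0.5035, -0.0368, 0.1449]
eef_rot: [[0.949, 0.316, 0.001], [0.316, -0.949, -0.0], [0.001, 0.001, -1.0]]
contact_force: [0.9, 0.2, -1.6]
grip_width: 0.182
grasp_force: 58.8
```

```bash
python3 - <<'E'
from h import *
np.set_printoptions(precision=4,suppress=True)
s=telemetry.state();T=s["tool_pos"];R=s["eef_rot"];print(T,np.arctan2(R[1,0],R[0,0]),R[:,2])
t=np.array([.5506,-.0211]);y=.322;d=T[:2]-t
print("tray frame",np.cos(y)*d[0]+np.sin(y)*d[1],-np.sin(y)*d[0]+np.cos(y)*d[1])
a=optics.read_camera("top");b=optics.read_camera("scene")
c=np.hstack([cv2.resize(a[135:255,260:360],None,fx=4,fy=4,interpolation=2),cv2.resize(b[150:270,275:375],None,fx=4,fy=4,interpolation=2)])
cv2.imwrite("pics/t1.png",c[:,:,::-1])
E
```

```text
[ 0.5035 -0.0368  0.1449] 0.32197295417281346 [ 0.0014 -0.0001 -1.    ]
tray frame -0.04967824607160782 -2.3108149616096404e-05
```

View pics/t1.png

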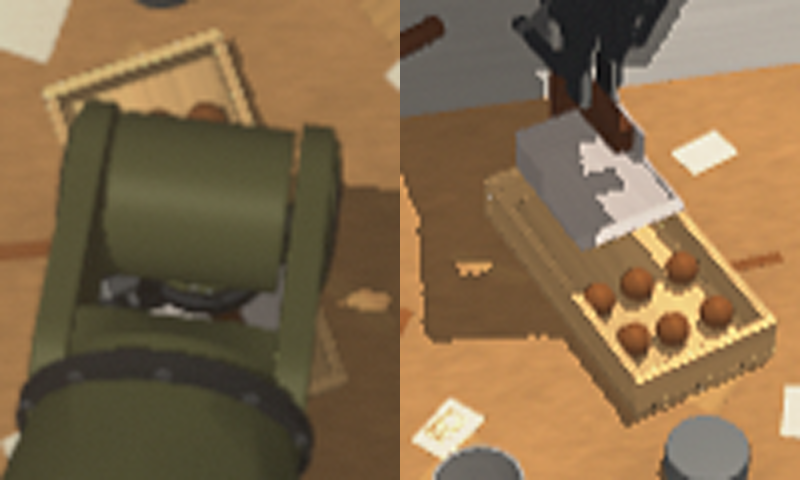

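The scoop hovers above the near half of the tray, lined up with it, and the six balls are undisturbed in the far half. In the scene crop the lip corners are at (682,205) and (587,247), and the tray's far rim corners at (637,382) and (773,322). I'll cross-check those with the scene camera.

```bash
python3 - <<'E'
from h import *
np.set_printoptions(precision=1,suppress=True)
t=np.array([.5506,-.0211]);y=.322
for q,z in[((682,206),.083),((587,247),.083),((637,382),.045),((773,322),.045),((486,187),.045)]:
    d=ray("scene",275+(q[0]-399.5)/4-.5,150+(q[1]+.5)/4-.5,z)[:2]-t
    print(1e3*np.array([np.cos(y)*d[0]+np.sin(y)*d[1],-np.sin(y)*d[0]+np.cos(y)*d[1]]))
E
```

```text
[15.  45.3]
[ 16.2 -43.8]
[126.7 -63.6]
[128.   60.2]
[-118.   -64.9]
```

Emit:
{"method": "drive_tool", "body": {
  "series": "-0.04 -0.06 -0.3 0 0 0 0;0 0 -0.6 0 0 0 0;0 0 -0.6 0 0 0 0;0 0 -0.5 0 0 0 0;0 0 -0.3 0 0 0 0;0 0 -0.15 0 0 0 0;0 0 -0.1 0 0 0 0;0 0 -0.06 0 0 0 0;0 0 -0.04 0 0 0 0;0 0 0 0 0 0 0"
}}

```text
clock: 7.9
tool_pos: [0.5021, -0.0385, 0.0778]
eef_rot: [[0.949, 0.316, 0.001], [0.316, -0.949, -0.0], [0.001, 0.0, -1.0]]
contact_force: [0.0, 0.0, -1.3]
grip_width: 0.184
grasp_force: 58.8
```

Emit:
{"method": "drive_tool", "body": {
  "series": "0 0 -0.04 0 0 0 0;0 0 0 0 0 0 0;0 0 0 0 0 0 0"
}}

```text
clock: 8.15
tool_pos: [0.5022, -0.0385, 0.0768]
eef_rot: [[0.949, 0.316, 0.001], [0.316, -0.949, -0.0], [0.001, 0.0, -1.0]]
contact_force: [0.5, -0.4, -0.4]
grip_width: 0.18
grasp_force: 58.9
```

Emit:
{"method": "drive_tool", "body": {
  "series": "0 0 -0.03 0 0 0 0;0 0 0 0 0 0 0;0 0 0 0 0 0 0"
}}

```text
clock: 8.4
tool_pos: [0.5023, -0.0385, 0.0768]
eef_rot: [[0.949, 0.316, 0.001], [0.316, -0.949, -0.0], [0.001, 0.001, -1.0]]
contact_force: [-4.0, 0.4, 10.4]
grip_width: 0.185
grasp_force: 60.1
```

Emit:
{"method": "drive_tool", "body": {
  "series": "0.1 0.033 0.01 0 0 0 0;0.19 0.063 0 0 0 0 0;0.19 0.063 0 0 0 0 0;0.19 0.063 0 0 0 0 0;0.19 0.063 0 0 0 0 0;0.19 0.063 0 0 0 0 0;0.19 0.063 0 0 0 0 0;0.19 0.063 0 0 0 0 0;0.19 0.063 0 0 0 0 0;0.19 0.063 0 0 0 0 0"
}}

```text
clock: 9.23
tool_pos: [0.5477, -0.0235, 0.0768]
eef_rot: [[0.949, 0.316, 0.001], [0.316, -0.949, -0.0], [0.001, 0.001, -1.0]]
contact_force: [-2.6, -0.8, 6.2]
grip_width: 0.185
grasp_force: 59.8
```

Emit:
{"method": "drive_tool", "body": {
  "series": "0.19 0.063 0 0 0 0 0;0.19 0.063 0 0 0 0 0;0.19 0.063 0 0 0 0 0;0.19 0.063 0 0 0 0 0;0.19 0.063 0 0 0 0 0;0.19 0.063 0 0 0 0 0;0.19 0.063 0 0 0 0 0;0 0 0 0 0 0 0"
}}

```text
clock: 9.9
tool_pos: [0.5816, -0.0123, 0.0768]
eef_rot: [[0.949, 0.316, 0.002], [0.316, -0.949, -0.0], [0.002, 0.001, -1.0]]
contact_force: [3.2, 0.7, 4.8]
grip_width: 0.188
grasp_force: 59.6
```

```bash
python3 - <<'E'
from h import *
np.set_printoptions(precision=4,suppress=True)
s=telemetry.state();T=s["tool_pos"];R=s["eef_rot"];print(T,np.arctan2(R[1,0],R[0,0]),R[:,2],s["moment"],s["contact_force"])
t=np.array([.5506,-.0211]);y=.322;d=T[:2]-t
print("tray frame",np.cos(y)*d[0]+np.sin(y)*d[1],-np.sin(y)*d[0]+np.cos(y)*d[1])
a=optics.read_camera("top");b=optics.read_camera("scene")
c=np.hstack([cv2.resize(a[135:215,260:340],None,fx=5,fy=5,interpolation=2),cv2.resize(b[180:260,290:370],None,fx=5,fy=5,interpolation=2)])
cv2.imwrite("pics/t2.png",c[:,:,::-1])
E
```

```text
[ 0.5816 -0.0123  0.0768] 0.32200162022856893 [ 0.0019 -0.0001 -1.    ] [ 0.193  -0.3652  0.005 ] [3.1817 0.6944 4.7536]
tray frame 0.03218577520092024 -0.0014222927439457404
```

View pics/t2.png

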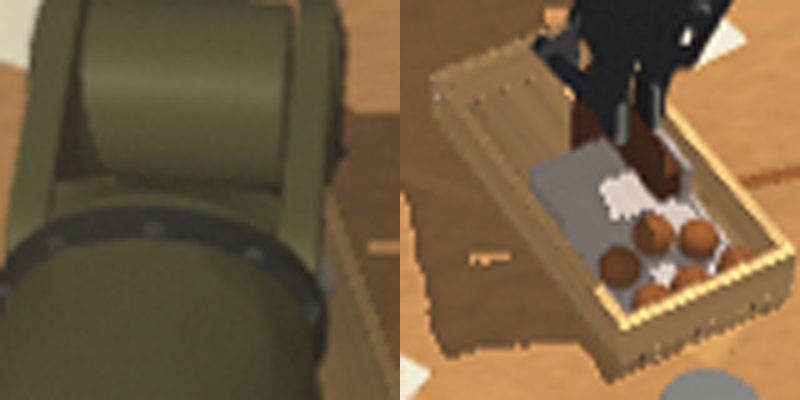

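The near three balls are on the pan, at crop (620,268), (653,233) and (698,238). The far three sit against the far wall just past the lip. I'll carry on to the wall.

Emit:
{"method": "drive_tool", "body": {
  "series": "0.15 0.05 0 0 0 0 0;0.19 0.063 0 0 0 0 0;0.19 0.063 0 0 0 0 0;0.15 0.05 0 0 0 0 0;0.07 0.023 0 0 0 0 0;0 0 0 0 0 0 0"
}}

```text
clock: 10.5
tool_pos: [0.5998, -0.0063, 0.0768]
eef_rot: [[0.949, 0.316, 0.001], [0.316, -0.949, -0.0], [0.001, 0.001, -1.0]]
contact_force: [-0.1, -0.8, 6.6]
grip_width: 0.186
grasp_force: 59.8
```

Emit:
{"method": "drive_tool", "body": {
  "series": "0.04 0.013 0 0 0 0 0;0.04 0.013 0 0 0 0 0;0 0 0 0 0 0 0"
}}

```text
clock: 10.75
tool_pos: [0.6014, -0.0057, 0.0768]
eef_rot: [[0.949, 0.316, 0.001], [0.316, -0.949, -0.0], [0.0, 0.0, -1.0]]
contact_force: [-2.6, 1.1, 8.1]
grip_width: 0.182
grasp_force: 59.9
```

```bash
python3 - <<'E'
from h import *
b=optics.read_camera("scene")
cv2.imwrite("pics/t3.png",cv2.resize(b[180:260,290:370],None,fx=7,fy=7,interpolation=2)[:,:,::-1])
E
```

```text
(no output)
```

View pics/t3.png

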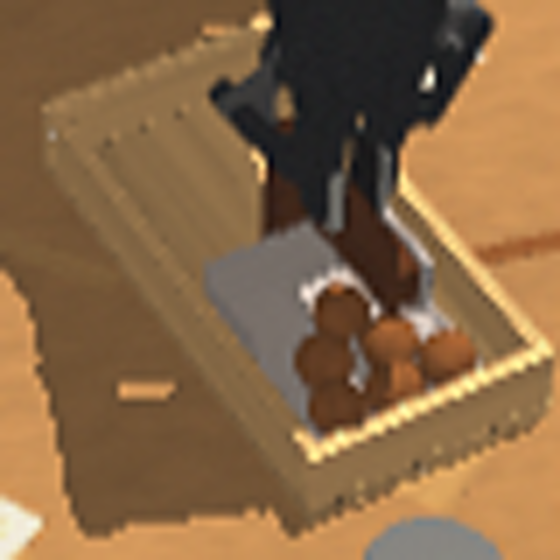

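All six balls are on the pan or its lip. I'll tilt the nose up about the lip line so they settle back, then lift.

Emit:
{"method": "drive_tool", "body": {
  "series": "-0.04 -0.013 0.06 0.048 -0.142 0 0;-0.076 -0.025 0.09 0.095 -0.285 0 0;-0.076 -0.025 0.09 0.095 -0.285 0 0;-0.076 -0.025 0.09 0.095 -0.285 0 0;-0.076 -0.025 0.09 0.095 -0.285 0 0;-0.076 -0.025 0.09 0.095 -0.285 0 0;-0.076 -0.025 0.09 0.095 -0.285 0 0;-0.04 -0.013 0.06 0.048 -0.142 0 0;0 0 0 0 0 0 0;0 0 0 0 0 0 0"
}}

```text
clock: 11.63
tool_pos: [0.5876, -0.01, 0.0924]
eef_rot: [[0.928, 0.316, 0.197], [0.309, -0.949, 0.066], [0.208, -0.0, -0.978]]
contact_force: [0.2, -0.3, -1.1]
grip_width: 0.183
grasp_force: 58.7
```

Emit:
{"method": "drive_tool", "body": {
  "series": "-0.04 -0.013 0.1 0 0 0 0;-0.04 -0.013 0.2 0 0 0 0;0 0 0.3 0 0 0 0;0 0 0.3 0 0 0 0;0 0 0.3 0 0 0 0;0 0 0.3 0 0 0 0;0 0 0.3 0 0 0 0;0 0 0.2 0 0 0 0;0 0 0.1 0 0 0 0;0 0 0 0 0 0 0"
}}

```text
clock: 12.47
tool_pos: [0.586, -0.0106, 0.1457]
eef_rot: [[0.928, 0.316, 0.199], [0.309, -0.949, 0.066], [0.209, 0.0, -0.978]]
contact_force: [1.0, -0.1, -2.2]
grip_width: 0.186
grasp_force: 58.7
```

Emit:
{"method": "drive_tool", "body": {
  "series": "-0.037 -0.093 0.1 0 0 0 0;-0.075 -0.186 0.2 0 0 0 0;-0.112 -0.278 0.3 0 0 0 0;-0.149 -0.371 0.3 0 0 0 0;-0.187 -0.464 0.3 0 0 0 0;-0.187 -0.464 0.3 0 0 0 0;-0.187 -0.464 0.2 0 0 0 0;-0.187 -0.464 0.2 0 0 0 0;-0.187 -0.464 0.1 0 0 0 0;-0.187 -0.464 0 0 0 0 0"
}}

```text
clock: 13.3
tool_pos: [0.548, -0.1049, 0.1959]
eef_rot: [[0.928, 0.316, 0.199], [0.309, -0.949, 0.066], [0.209, 0.001, -0.978]]
contact_force: [0.9, -0.2, -2.1]
grip_width: 0.182
grasp_force: 58.7
```

Emit:
{"method": "drive_tool", "body": {
  "series": "-0.187 -0.464 0 0 0 0 0;-0.187 -0.464 0 0 0 0 0;-0.187 -0.464 0 0 0 0 0;-0.187 -0.464 0 0 0 0 0;-0.187 -0.464 0 0 0 0 0;-0.187 -0.464 0 0 0 0 0;-0.187 -0.464 0 0 0 0 0;-0.187 -0.464 0 0 0 0 0;-0.187 -0.464 0 0 0 0 0;-0.187 -0.464 0 0 0 0 0"
}}

```text
clock: 14.13
tool_pos: [0.5009, -0.2207, 0.1953]
eef_rot: [[0.928, 0.316, 0.198], [0.309, -0.949, 0.066], [0.209, -0.0, -0.978]]
contact_force: [0.3, -1.1, -1.9]
grip_width: 0.188
grasp_force: 58.7
```

Emit:
{"method": "drive_tool", "body": {
  "series": "-0.187 -0.464 0 0 0 0 0;-0.187 -0.464 0 0 0 0 0;-0.168 -0.418 0 0 0 0 0;-0.149 -0.371 0 0 0 0 0;-0.112 -0.278 0 0 0 0 0;-0.093 -0.232 0 0 0 0 0;-0.056 -0.139 0 0 0 0 0;-0.037 -0.093 0 0 0 0 0;0 0 0 0 0 0 0;0 0 0 0 0 0 0"
}}

```text
clock: 14.97
tool_pos: [0.477, -0.2807, 0.195]
eef_rot: [[0.928, 0.316, 0.198], [0.309, -0.949, 0.066], [0.209, -0.0, -0.978]]
contact_force: [0.2, -0.0, -1.7]
grip_width: 0.181
grasp_force: 58.7
```

Emit:
{"method": "drive_tool", "body": {
  "series": "0 0 0 -0.03 0.09 0 0;0 0 -0.05 -0.063 0.19 0 0;0 0 -0.1 -0.063 0.19 0 0;0 0 -0.1 -0.063 0.19 0 0;0 0 -0.1 -0.063 0.19 0 0;0 0 -0.1 -0.063 0.19 0 0;0 0 -0.1 -0.063 0.19 0 0;0 0 -0.1 -0.063 0.19 0 0;0 0 -0.05 -0.063 0.19 0 0;0 0 0 -0.063 0.19 0 0"
}}

```text
clock: 15.8
tool_pos: [0.4769, -0.2808, 0.1771]
eef_rot: [[0.949, 0.316, 0.017], [0.316, -0.949, 0.007], [0.018, -0.001, -1.0]]
contact_force: [0.2, 0.4, -1.7]
grip_width: 0.186
grasp_force: 58.7
```

Emit:
{"method": "drive_tool", "body": {
  "series": "0 0 0 -0.063 0.19 0 0;0 0 0 0 0 0 0;0 0 0 0 0 0 0;0 0 0 0 0 0 0;0 0 0 0 0 0 0;0 0 0 0 0 0 0;0 0 0 0 0 0 0"
}}

```text
clock: 16.38
tool_pos: [0.4769, -0.281, 0.1776]
eef_rot: [[0.949, 0.316, 0.001], [0.316, -0.949, 0.001], [0.001, -0.0, -1.0]]
contact_force: [-1.1, 0.0, -1.8]
grip_width: 0.182
grasp_force: 58.7
```

```bash
python3 - <<'E'
from h import *
s=telemetry.state();print(s["tool_pos"],s["eef_rot"].round(4),s["joint_velocities"].round(3))
a=optics.read_camera("top");b=optics.read_camera("scene")
c=np.zeros((600,800,3),np.uint8)
c[:400]=cv2.resize(b[150:250,190:290],None,fx=4,fy=4,interpolation=2).repeat(1,1)[:, :400].tolist() and np.hstack([cv2.resize(b[140:240,200:300],None,fx=4,fy=4,interpolation=2),cv2.resize(a[150:250,360:460],None,fx=4,fy=4,interpolation=2)])
c[400:,:320]=cv2.resize(b,(320,200));c[400:,320:640]=cv2.resize(a,(320,200))
c[400:,640:]=cv2.resize(b[190:290,320:400],(160,200))
cv2.imwrite("pics/f.png",c[:,:,::-1])
E
```

```text
[ 0.47685786 -0.2809781   0.17759582] [[ 9.488e-01  3.160e-01  6.000e-04]
 [ 3.160e-01 -9.488e-01  6.000e-04]
 [ 7.000e-04 -4.000e-04 -1.000e+00]] [-0.     0.001 -0.001  0.001 -0.     0.002]
```

View pics/f.png

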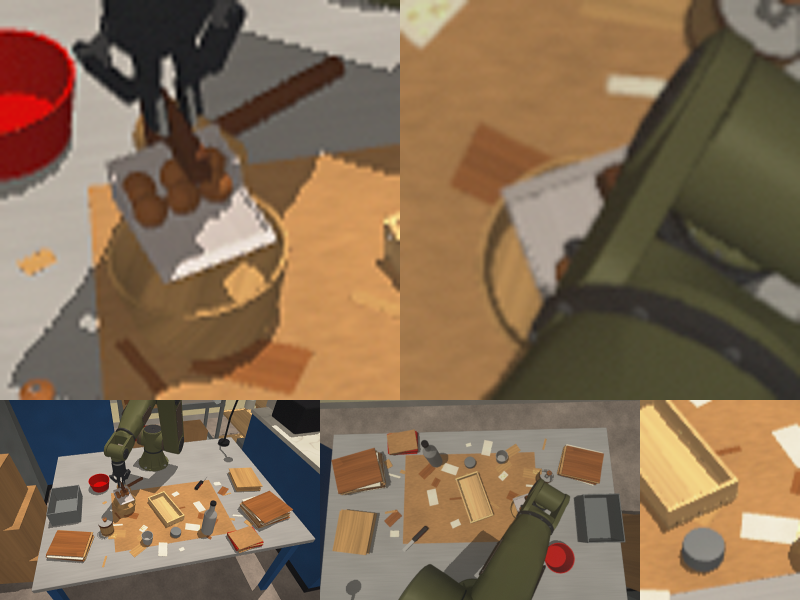

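The tray is empty and the balls sit in the back of the level pan, in the crop around (145,190), (180,180) and (215,170). The pan is over the bark box, which hasn't moved, and the arm is still. I'll hand in.

Emit:
{"method": "drive_tool", "body": {
  "series": "0 0 0 0 0 0 0;0 0 0 0 0 0 0;0 0 0 0 0 0 0;0 0 0 0 0 0 0;0 0 0 0 0 0 0;0 0 0 0 0 0 0"
}}

```text
clock: 16.98
tool_pos: [0.477, -0.2809, 0.1775]
eef_rot: [[0.949, 0.316, 0.0], [0.316, -0.949, 0.001], [0.001, -0.0, -1.0]]
contact_force: [-0.6, -0.2, -2.6]
grip_width: 0.181
grasp_force: 58.7
```

```bash
python3 -c "
from station import close_job
print(close_job())"
```

```text
the job is handed in; nothing more can be done
None
```

The job is handed in: the tray is empty, and the scoop, with what look like all six balls in it, is held level and still over the middle of the bark box, about 4 cm above the rim, after about 17 s of the 51 s.

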